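Set and lock the air regulator at the puck assembly bench

TASK

Two bench air regulators with sliding lock covers stand among the finished pucks: one is already set and locked, so leave its cover shut. On the other one, whose knob is uncovered, turn the pointer knob clockwise until its pointer stands at the raised white mark on its dial, then slide its lock cover fully over the knob and let go.

Things in the scene. Friction and masses are not known exactly. Their poses are not given: they have to be found in the camera images.
- open_reg_knob_grip (a point): Aluminium pointer knob, uncovered. Point: on its vertical axis, 57 mm above the bench, at grip height. Upright grip bar 40 mm long, 14 thick, top 12 mm above the point, foot 23 below it on a skirt 48 mm across. x axis: along the bar to the pointer nose (black line; 28 mm off axis). Starts 28 to 87 degrees anticlockwise of the mark; turns clockwise past it with 0.05 N m friction; stays where left.
- dial_mark (a point): Raised white mark, 14 x 8 mm, on the black dial disc (94 mm across) under that knob. Point: the mark's middle, on its top, 30 mm above the bench, 38 mm from the knob's axis. x axis: straight outward from the knob's axis; the knob is set when its x axis points the same way. The mark stays still.
- open_reg_cover_grip (a point): Black fin on the open regulator's lock cover, 14 mm thick along the slide, 36 across. Point: fin's middle, 107 mm above the bench, 14 below the fin's top, 24 above the cover's roof (70 x 68 mm). x axis: sliding direction, to the knob. Slides level 120 mm, 2 N friction, passing freely over the knob, to a stop with the fin over the knob's axis (fully home); stays where left.
- shut_reg_cover_grip (a point): The same fin on the other regulator's cover, already home over its knob: leave it. Point: fin's middle, 107 mm above the bench. Each regulator's base is a grey block, 220 x 100 x 24 mm, with two rails, tops 31 mm above the bench, end stops 38 mm.
Things that resemble listed ones, but are neither listed nor needed, are in the scene too. Leave any purple look-alike of the part that bears open_reg_knob_grip alone.

How it is judged:
By the outcome, as a careful person would: the job done as asked, in the order asked, and still so for the second after the job is handed in, with the robot touching nothing.
It also fails if it takes over 43 s, if anything falls off the work surface, if the arm or the gripper's body presses on something with over 40 N, if the wrist force passes 120 N, or if a joint passes its speed limit or range.

ROBOT

A 6-joint arm with a two-finger parallel gripper is mounted at the origin on the work surface. World frame = base frame: x ahead of the robot, y to its left, z up, the work surface at z = 0. Lengths are in mm, angles in rad, forces in N, time in s.
With the tool pointing down it reaches from about 400 to 925 mm from the base axis. Payload 12.5 kg.
Tool frame: the origin (TCP) lies midway between the tips of the shut fingers; the grasp point (between the pads) lies 19 mm behind it; z points along the fingers, y is the line along which they close (so a half turn about z gives the same grasp; the last joint's range is limited). The gripper opens to 95 mm and grips with 3 to 60 N. Pads are 20 mm wide; open, the fingers measure 119 mm over their backs; the gripper's body (75 mm by 180 mm) begins 59 mm behind the grasp point.
Start: joints at [1, 0.491, 1.559, -0, 1.092, -0.106], TCP at [280.14, 558.72, 214.661] pointing down, gripper open.
Joint ranges: [-3.1, 3.1], [-0.84, 2.19], [0.05, 2.79], [-1.13, 4.28], [0.06, 2.93], [-2.69, 2.69]. Speed limits (rad/s): [2.22, 2.22, 2.79, 3.14, 3.14, 3.14].

INTERFACE

Orientations are given as [roll, pitch, yaw] about the fixed x, y, z axes, in that order (R = Rz(yaw) Ry(pitch) Rx(roll)).
In Python, from cell import state, read_camera, job_done gives the robot as it stands.
- The arm moves only by the tool carry_out, never from a script. Its argument "moves" is a list of rows, each an object with "slide": the shift along the tool's x, y, z as a fraction of full scale, a list of three; "spin": the turn about the tool's z as a fraction of full scale. A call has 1 to 12 rows; each row shifts and turns the commanded pose from where the row before left it, along the tool's axes as they then stand; what a row does not reach is not made up. Full scale, the value 1, is 0.4 m for a shift and 30 degrees for a turn. A row lasts 1/12 s, in which the tool goes at most 41.7 mm and 7.16 degrees, less where a joint would pass 70% of its speed; a pose out of reach is approached as far as the arm can. A call with a number of a shift or a turn outside -1 to 1 is refused whole. A call with a gripper value outside its range is refused whole. "hand" is the closure, from 0 (fully open) to 1 (shut), set as the call begins (left out, the last holds). The fingers move at their own pace and stop on an object; the grip force is fixed at half the most. Time passes only in rows, so rows that do not move let the fingers close. It gives the time, the measured TCP pose, the force, the opening and the grip force at its end, in the units of the state.
- state(): the state, without advancing time (a new reading comes with each control period).
- read_camera(name): name is "side" or "top"; returns a dict with "color" (384x512x3 uint8, red, green, blue), "K" (3x3 intrinsics, pixels), "k1" (the pictures are not rectified: a ray, as slopes to the right and down, at radius r is drawn at 1 + k1 r^2 times it, then the intrinsics apply), "R" (3x3) and "t" (3): a world point X has camera coordinates R X + t. Camera axes: x right, y down, z forward; pixel columns grow to the right and rows downward; lengths in mm; the calibration is good to about 2 mm. A picture is of the moment at which its call begins. There is no depth.
- job_done(): hands the job in; it is judged then, once.
The state is a dict: "t": time; "joints": joint angles; "qvel": joint speeds; "tau": joint torques, N m; "eef_pos": TCP position; "tcp_rot": TCP orientation; "ft_force": force on the tool from outside, world axes, zero at the start; "moment": the same for the moment, N m; "opening": opening from 0.0 (shut) to 1.0 (fully open); "grip_force": force on a finger pad.
Only numpy, scipy, OpenCV 4.12 (cv2) and the standard library are available. Lean on these libraries where they do the work, as an engineer would, in place of code of your own. Each camera call takes 0.05 s, during which the arm holds its last target. There are 200 camera calls.

## Working session

There is one attempt and no reset: what is moved stays moved. The work goes in short steps, Python scripts to look and compute and a tool call to move; the robot and the scene stay as the last step left them, time stands still between calls to the robot, and variables do not carry over. Pictures are saved under pics/ and viewed, at most 10 in all, crops included, and the job is handed in when it is done.

Besides the shell and the picture viewer there is one more tool, called after "Emit:" as name(argument=value, ...) on one line, values as JSON. carry_out: Moves the arm, as the interface text tells. Shift numbers are shares of 0.4 m and turn numbers shares of 30 degrees, none past 1 either way. Its arguments: {"type":"object","properties":{"moves":{"type":"array"},"hand":{"type":"number"}},"required":["moves"]}

```bash
mkdir -p pics
cat > h.py <<'E'
import numpy as np, cv2
from cell import state, read_camera, job_done
def ray(c,u,v):
    K=c["K"]; d=np.array([(u-K[0][2])/K[0][0],(v-K[1][2])/K[1][1]]); s=d.copy()
    for _ in range(30): s=d/(1+c["k1"]*(s@s))
    R=np.array(c["R"]); return -R.T@np.array(c["t"]), R.T@np.array([s[0],s[1],1])
def onz(c,u,v,z):
    o,d=ray(c,u,v); return o+d*(z-o[2])/d[2]
def proj(c,X):
    p=np.array(c["R"])@np.array(X,float)+np.array(c["t"]); s=p[:2]/p[2]; s=s*(1+c["k1"]*(s@s)); K=c["K"]
    return K[0][0]*s[0]+K[0][2],K[1][1]*s[1]+K[1][2]
def save(n,c): cv2.imwrite(n,c["color"][:,:,::-1])
E
python3 - <<'E'
from h import *
import pickle
for n in("top","side"):
    c=read_camera(n); pickle.dump(c,open(n+".pkl","wb")); save(f"pics/{n}0.png",c); print(n,-np.array(c["R"]).T@np.array(c["t"]),c["K"],c["k1"])
print(state())
E
```

```text
top [ 336.49549178   70.51474148 1226.38479535] [[475.40624083   0.         259.83574987]
 [  0.         475.40624083 193.74002703]
 [  0.           0.           1.        ]] -0.08881037764350522
side [ 125.51536473 -650.05148347  862.97659096] [[449.06161486   0.         259.58427548]
 [  0.         449.06161486 186.48356378]
 [  0.           0.           1.        ]] 0.026480876371269613
{'t': 0.1, 'joints': array([ 1.00036607e+00,  4.91490978e-01,  1.55935283e+00,  1.01234256e-05,
        1.09172006e+00, -1.05595859e-01]), 'qvel': array([-0.00030913, -0.00237359, -0.00173737, -0.00139642,  0.00022623,
       -0.00075343]), 'tau': array([ 1.85191602e-03, -6.13624334e+01, -2.58609724e+01,  6.93572732e-02,
        4.69283271e-02, -1.13319641e-05]), 'eef_pos': array([280.03702713, 558.52605297, 214.13763403]), 'tcp_rot': array([-3.14062780e+00, -1.11294804e-04,  2.67675353e+00]), 'ft_force': array([-0.04201737, -0.22855843,  0.70942861]), 'moment': array([ 0.03365066, -0.03642109,  0.00747058]), 'grip_force': 0.0, 'opening': 1.0001045170800533}
```

View pics/top0.png

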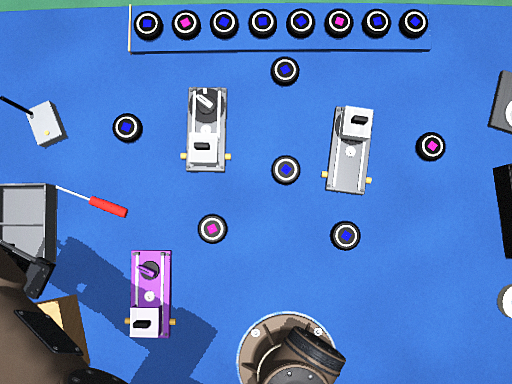

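View pics/side0.png

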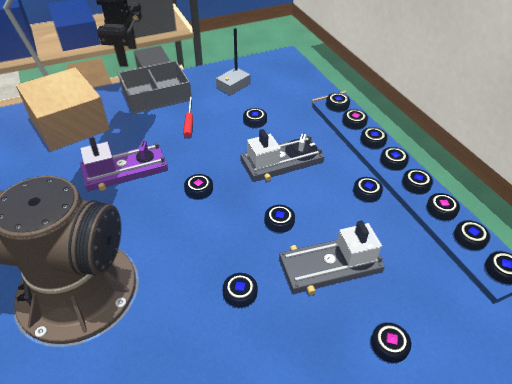

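The top view shows the open grey regulator around (206,130), with its knob near (206,101) and cover fin near (202,147). The shut one is at (350,150) and the purple look-alike at (150,295). I'll zoom in on the open one.

Run:
```python
from h import *
import pickle
t=pickle.load(open("top.pkl","rb"))["color"][80:180,175:240]; s=pickle.load(open("side.pkl","rb"))["color"][120:185,235:330]
a=cv2.resize(t,None,fx=6,fy=6,interpolation=cv2.INTER_CUBIC); b=cv2.resize(s,None,fx=4,fy=4,interpolation=cv2.INTER_CUBIC)
o=np.zeros((600,780,3),np.uint8); o[:,:390]=a; o[:260,390:770]=b
cv2.imwrite("pics/crop.png",o[:,:,::-1])
```

```text
(no output)
```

View pics/crop.png

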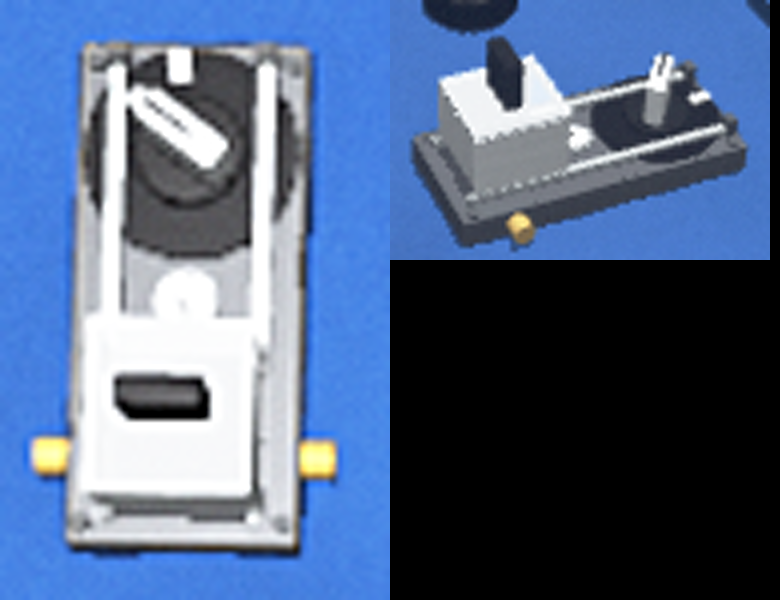

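The crop shows the dial centred near (195,155), the white mark at (181,66), the bar with its nose up-left at (135,92), and the fin at (162,395). The nose is anticlockwise of the mark, as stated. Next I'll measure.

```bash
cat > meas.py <<'E'
from h import *
def comps(c,mask,box,amin=4):
    x0,y0,x1,y1=box; m=np.zeros(mask.shape,np.uint8); m[y0:y1,x0:x1]=mask[y0:y1,x0:x1]
    n,l,s,ce=cv2.connectedComponentsWithStats(m,connectivity=4)
    return [(s[i,4],s[i,:4],ce[i],l==i) for i in range(1,n) if s[i,4]>=amin]
E
python3 - <<'E'
from meas import *
import pickle
c=pickle.load(open("top.pkl","rb")); s=pickle.load(open("side.pkl","rb"))
im=c["color"].astype(int); mn=im.min(2); mx=im.max(2)
for nm,m,box in(("white",mn>190,(185,84,228,180)),("dark",mx<95,(185,84,228,180))):
    for a,b,ce,l in comps(c,m,box,6): print(nm,a,b,ce.round(2))
g=((mx-mn)<60).astype(np.uint8)  # grey base outline
for a,b,ce,l in comps(c,g,(180,80,235,178),500):
    r=cv2.minAreaRect(np.argwhere(l)[:,::-1].astype(np.float32)); print("base",a,b,r)
    for p in cv2.boxPoints(r): print(onz(c,*p,24).round(1))
ims=s["color"].astype(int)
for nm,m in(("sw",ims.min(2)>190),("sd",ims.max(2)<70)):
    for a,b,ce,l in comps(s,m,(238,125,325,180),4): print(nm,a,b,ce.round(2))
# hand-read crop points
f=lambda x,y:((x+.5)/6-.5+175,(y+.5)/6-.5+80)
P=lambda n,x,y,z:print(n,onz(c,*f(x,y),z).round(1))
for n,x,y,z in(("nose",133,92,69),("tail",218,158,69),("mark",181,66,30),("disc",195,155,27),("discL",90,150,27),("discR",300,150,27),("discT",195,52,27),("discB",195,258,27),("fin",162,394,121),("roofTL",86,316,83),("roofTR",257,318,83),("roofBL",82,494,83),("roofBR",253,496,83)): P(n,x,y,z)
E
```

```text
white 23 [203  88   4   6] [204.57  90.39]
white 1667 [187  90  38  81] [206.11 137.71]
white 10 [222  93   3   6] [223.4  94.8]
dark 505 [195  88  23  35] [206.5  106.68]
dark 52 [221  96   4  20] [221.94 105.17]
dark 35 [189  97   3  18] [190.43 105.54]
dark 16 [226 103   1  16] [226.  110.5]
dark 6 [225 122   1   6] [225.  124.5]
dark 7 [225 135   1   7] [225. 138.]
dark 82 [194 143  16   7] [201.6  146.15]
dark 9 [217 154   1   9] [217. 158.]
dark 42 [187 170  38   3] [207.12 171.05]
base 3310 [182  87  49  86] ((206.76914978027344, 129.07911682128906), (47.80905532836914, 84.936767578125), 1.6365771293640137)
[490.9 260.   24. ]
[713.1 254.4  24. ]
[707.5 130.2  24. ]
[485.7 138.   24. ]
sw 329 [248 134  35  22] [263.2  145.17]
sw 40 [295 134  11   9] [301.42 138.45]
sw 4 [291 142   4   1] [292.5 142. ]
sw 4 [287 143   4   1] [288.5 143. ]
sw 9 [310 143   5   3] [312.22 143.78]
sw 4 [283 144   4   1] [284.5 144. ]
sw 25 [280 151   6   6] [281.96 153.64]
sw 15 [306 151  12   4] [311.8 152.8]
sw 13 [295 155  11   3] [300. 156.]
sw 13 [284 158  11   3] [289. 159.]
sw 6 [279 161   5   2] [280.83 161.33]
sd 26 [248 125  15   2] [255.   125.42]
sd 90 [260 130   8  17] [263.53 138.7 ]
sd 21 [306 140   4   7] [307.38 142.71]
sd 194 [286 143  31  14] [297.75 149.95]
sd 4 [305 148   3   2] [306.   148.75]
sd 40 [298 155  18   5] [307.18 157.43]
nose [675.4 215.7  69. ]
tail [646.7 180.4  69. ]
mark [698. 200.  30.]
disc [659.5 194.3  27. ]
discL [662.4 239.5  27. ]
discR [661.  149.1  27. ]
discT [705.  194.2  27. ]
discB [614.4 194.3  27. ]
fin [538.5 197.7 121. ]
roofTL [578.  233.1  83. ]
roofTR [576.2 163.4  83. ]
roofBL [504.9 234.6  83. ]
roofBR [503.1 165.4  83. ]
```

Run:
```python
from meas import *
import pickle
c=pickle.load(open("top.pkl","rb")); s=pickle.load(open("side.pkl","rb"))
im=c["color"].astype(float)
sat=im[:,:,2]-im[:,:,0]  # blue bench high
def cross(v,th):  # first subpixel crossing downward
    for i in range(len(v)-1):
        if v[i]>=th>v[i+1]: return i+(v[i]-th)/(v[i]-v[i+1])
L=[];Rr=[]
for y in list(range(92,150)):
    a=cross(sat[y,178:206],sat[y,179]/2); b=cross(sat[y,238:206:-1],sat[y,238]/2)
    L.append(onz(c,178+a,y,24)[:2]); Rr.append(onz(c,238-b,y,0)[:2])
for n,q in(("L",L),("R",Rr)):
    vx,vy,x,y=cv2.fitLine(np.array(q,np.float32),cv2.DIST_HUBER,0,.01,.01).ravel(); print(n,np.degrees(np.arctan2(vy,vx))%180,"y at x=660,540:",[y+vy/vx*(X-x) for X in(660,540)])
T=[onz(c,x,78+cross(sat[78:100,x],sat[79,x]/2),24)[0] for x in range(192,223)]; B=[onz(c,x,178-cross(sat[178:150:-1,x],sat[178,x]/2),0)[0] for x in range(192,220)]
print("far x",np.median(T),"near x",np.median(B))
np.set_printoptions(linewidth=220)
g=im.mean(2).astype(int); print(g[85:98,198:212]); print(g[92:112,194:216])
gs=s["color"].mean(2).astype(int); print(gs[138:150,304:320])
print(proj(s,(697.5,199.5,30)),proj(c,(697.5,199.5,30)),proj(s,(659.5,194.5,69)),proj(s,(539.5,198.5,121)))
```

```text
L 178.27534 y at x=660,540: [np.float32(245.69049), np.float32(249.30368)]
R 178.1017 y at x=660,540: [np.float32(146.43375), np.float32(150.41098)]
far x 709.8513678190413 near x 491.03184140439953
[[144 144 149 146 148 141 144 146 143 145 142 145 148 142]
 [144 142 142 143 139 135 136 137 138 141 141 145 145 139]
 [130 141 136 131 124 134 143 130 125 112 120 116 117 113]
 [195 194 190 173 164 253 255 253 225  62 102 101 124 158]
 [187 173  98  47  72 255 255 255 255  38  63  54  60  60]
 [100  51  55  51  76 253 255 255 255  37  66  70  67  70]
 [ 64  54  68  63  39 248 255 255 255  49  66  67  74  69]
 [ 59  65  68  64  46 247 255 255 255  88  62  71  68  72]
 [ 62  56  55  55  48 187 255 255 209  93  66  73  78  75]
 [203 118 112 119  36  47  55  40  53  59  70  72  73  72]
 [255 247 255 255 166  49  53  61  64  69  66  68  73  74]
 [255 187 255 255 255 195  67  47  55  63  59  52  60  69]
 [255 193 122 243 255 255 235 126  45  62  79  81  71  52]]
[[255 255  32  55  59  65  68  64  46 247 255 255 255  88  62  71  68  72  76  71  73  66]
 [255 255  31  63  62  56  55  55  48 187 
[... 2045 characters left out ...]
 58 176 182 252 253 227 151 134 134 134 133]
 [107  62  59  58  51 124 251 253 253 229 223 149 132 133 134 132]
 [ 90  63  56  57  51  67 169 219 155  99  58  77 127 132 134 131]
 [ 79  60  58  59  60  53  65  85  55  50  50  52  83 127 131 136]
 [ 69  60  60  58  58  54  49  51  52  49  50  50  50 108 129 136]
 [ 64  59  58  60  58  54  52  49  50  51  47  51  48  83 118 119]
 [ 60  58  59  58  59  49  48  51  53  46  47  51  51  66  83 111]]
(np.float64(312.5513499057103), np.float64(143.8284849625694)) (np.float64(204.9244074100207), np.float64(90.7599311118133)) (np.float64(302.985918342943), np.float64(137.58644433124755)) (np.float64(264.11459518813905), np.float64(132.71839072554917))
```

Emit:
carry_out(hand=0.45, moves=[{"slide": [0,0,0],"spin": 0.228},{"slide": [0,0,0],"spin": 0.228},{"slide": [0,0,0],"spin": 0.228},{"slide": [0,0,0],"spin": 0.228},{"slide": [0,0,0],"spin": 0.228},{"slide": [0,0,0],"spin": 0.228},{"slide": [0,0,0],"spin": 0.228},{"slide": [0,0,0],"spin": 0.228},{"slide": [0,0,0],"spin": 0.228},{"slide": [0,0,0],"spin": 0.228},{"slide": [0,0,0],"spin": 0.228},{"slide": [0,0,0],"spin": 0.228}])

```text
t: 1.1
eef_pos: [280.1, 558.6, 214.3]
tcp_rot: [-3.141, 0.001, 1.238]
ft_force: [-0.4, 0.4, 0.3]
opening: 0.547
grip_force: 0.0
```

Emit:
carry_out(moves=[{"slide": [0,0,0],"spin": 0.228},{"slide": [0,0,0],"spin": 0.228},{"slide": [0,0,0],"spin": 0.221},{"slide": [0,0,0],"spin": 0}])

```text
t: 1.43
eef_pos: [280.1, 558.6, 214.3]
tcp_rot: [3.142, 0.001, 0.884]
ft_force: [-0.6, -0.5, -0.4]
opening: 0.554
grip_force: 0.0
```

```bash
cat > go.py <<'E'
from h import *
import sys
def go(x,y,z):
    s=state(); yaw=s["tcp_rot"][2]; d=np.array([x,y,z])-s["eef_pos"]
    print("pos",s["eef_pos"].round(1),"yaw",round(np.degrees(yaw),2),"t",s["t"],"F",s["ft_force"].round(1),"M",s["moment"].round(2),"op",round(95*s["opening"],1),"grip",round(s["grip_force"],1))
    tx=np.array([np.cos(yaw),np.sin(yaw),0]); ty=np.array([np.sin(yaw),-np.cos(yaw),0])
    t=np.array([d@tx,d@ty,-d[2]]); print("tool mm",t.round(1),"units",(t/400).round(4))
if __name__=="__main__": go(*map(float,sys.argv[1:4]))
E
python3 go.py 660 195.3 214
```

```text
pos [280.1 558.6 214.3] yaw 50.68 t 1.4333 F [-0.6 -0.5 -0.4] M [-0.11  0.14  0.  ] op 52.7 grip 0.0
tool mm [-4.030e+01  5.241e+02  3.000e-01] units [-1.0070e-01  1.3103e+00  8.0000e-04]
```

Emit:
carry_out(moves=[{"slide": [-0.008,0.09,0],"spin": 0},{"slide": [-0.008,0.09,0],"spin": 0},{"slide": [-0.008,0.09,0],"spin": 0},{"slide": [-0.008,0.09,0],"spin": 0},{"slide": [-0.008,0.09,0],"spin": 0},{"slide": [-0.008,0.09,0],"spin": 0},{"slide": [-0.008,0.09,0],"spin": 0},{"slide": [-0.008,0.09,0],"spin": 0},{"slide": [-0.008,0.09,0],"spin": 0},{"slide": [-0.008,0.09,0],"spin": 0},{"slide": [-0.008,0.09,0],"spin": 0},{"slide": [-0.008,0.09,0],"spin": 0}])

```text
t: 2.43
eef_pos: [592.6, 255.4, 214.5]
tcp_rot: [-3.141, 0.0, 0.894]
ft_force: [-0.4, 0.4, -0.0]
opening: 0.551
grip_force: 0.0
```

```bash
python3 go.py 660 195.3 214
```

```text
pos [592.6 255.4 214.5] yaw 51.23 t 2.4333 F [-0.4  0.4 -0. ] M [-0.07  0.12 -0.02] op 52.4 grip 0.0
tool mm [-4.6 90.1  0.5] units [-0.0116  0.2254  0.0012]
```

Emit:
carry_out(moves=[{"slide": [-0.004,0.075,0],"spin": 0},{"slide": [-0.004,0.075,0],"spin": 0},{"slide": [-0.003,0.075,0],"spin": 0},{"slide": [0,0,0.08],"spin": 0},{"slide": [0,0,0.08],"spin": 0},{"slide": [0,0,0.08],"spin": 0},{"slide": [0,0,0.06],"spin": 0},{"slide": [0,0,0],"spin": 0},{"slide": [0,0,0],"spin": 0}])

```text
t: 3.18
eef_pos: [658.4, 196.7, 93.9]
tcp_rot: [-3.14, 0.002, 0.892]
ft_force: [0.2, 0.3, 0.9]
opening: 0.548
grip_force: 0.0
```

```bash
python3 go.py 660 195.3 41
python3 - <<'E'
from h import *
c=read_camera("side"); cr=c["color"][70:190,220:350]
cv2.imwrite("pics/s1.png",cv2.resize(cr[:,:,::-1],None,fx=5,fy=5,interpolation=cv2.INTER_CUBIC)[:600])
E
```

```text
pos [658.4 196.7  93.9] yaw 51.13 t 3.1833 F [0.2 0.3 0.9] M [-0.04  0.08 -0.01] op 52.1 grip 0.0
tool mm [-0.1  2.1 52.9] units [-0.0004  0.0053  0.1323]
```

View pics/s1.png

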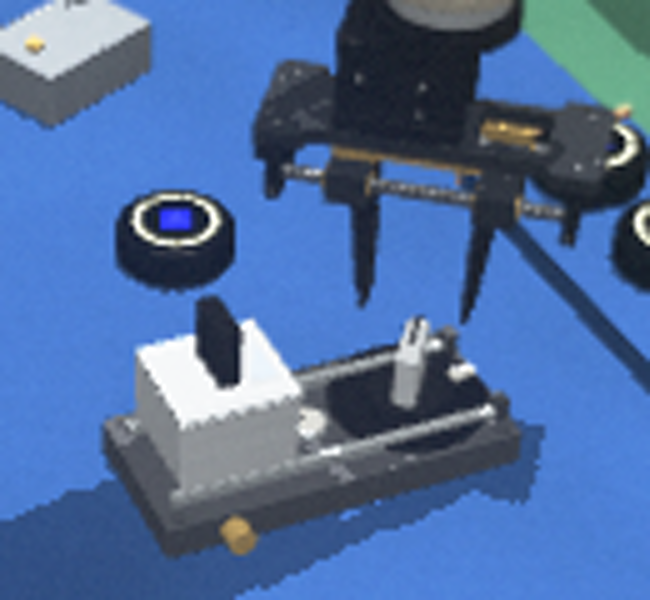

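The side view shows the open fingers at (365,300) and (465,315), straddling the bar at (410,360). I'll descend and close.

Emit:
carry_out(moves=[{"slide": [0,0.005,0.04],"spin": 0},{"slide": [0,0,0.04],"spin": 0},{"slide": [0,0,0.03],"spin": 0},{"slide": [0,0,0.022],"spin": 0},{"slide": [0,0,0],"spin": 0},{"slide": [0,0,0],"spin": 0}])

```text
t: 3.73
eef_pos: [660.6, 195.7, 42.4]
tcp_rot: [3.141, -0.0, 0.89]
ft_force: [-0.4, 0.6, 0.3]
opening: 0.551
grip_force: 0.0
```

Emit:
carry_out(hand=1, moves=[{"slide": [0,0,0],"spin": 0},{"slide": [0,0,0],"spin": 0},{"slide": [0,0,0],"spin": 0},{"slide": [0,0,0],"spin": 0},{"slide": [0,0,0],"spin": 0},{"slide": [0,0,0],"spin": 0},{"slide": [0,0,0],"spin": 0},{"slide": [0,0,0],"spin": 0}])

```text
t: 4.4
eef_pos: [659.1, 196.6, 42.0]
tcp_rot: [-3.139, 0.001, 0.89]
ft_force: [-6.9, 5.9, 3.9]
opening: 0.148
grip_force: 30.0
```

```bash
python3 go.py 660 195.3 41
```

```text
pos [659.1 196.6  42. ] yaw 50.98 t 4.4 F [-6.9  5.9  3.9] M [ 0.95  1.17 -0.03] op 14.0 grip 30.0
tool mm [-0.4  1.5  1. ] units [-0.0011  0.0037  0.0025]
```

Emit:
carry_out(moves=[{"slide": [0,-0.0044,0],"spin": 0},{"slide": [0,0,0],"spin": 0},{"slide": [0,0,0],"spin": 0.1},{"slide": [0,0,0],"spin": 0.1},{"slide": [0,0,0],"spin": 0.1},{"slide": [0,0,0],"spin": 0.1},{"slide": [0,0,0],"spin": 0.1},{"slide": [0,0,0],"spin": 0.1},{"slide": [0,0,0],"spin": 0},{"slide": [0,0,0],"spin": 0}])

```text
t: 5.23
eef_pos: [659.0, 196.7, 42.0]
tcp_rot: [-3.142, -0.0, 0.577]
ft_force: [-0.4, 0.0, 2.5]
opening: 0.15
grip_force: 30.0
```

```bash
python3 go.py 660 195.3 41
```

```text
pos [659.  196.7  42. ] yaw 33.06 t 5.2333 F [-0.4  0.   2.5] M [-0.06  0.22 -0.06] op 14.2 grip 30.0
tool mm [0.1 1.7 1. ] units [0.0002 0.0042 0.0025]
```

Emit:
carry_out(moves=[{"slide": [0,0,0],"spin": 0.1},{"slide": [0,0,0],"spin": 0.1},{"slide": [0,0,0],"spin": 0.1},{"slide": [0,0,0],"spin": 0.1},{"slide": [0,0,0],"spin": 0.1},{"slide": [0,0,0],"spin": 0.1},{"slide": [0,0,0],"spin": 0.1},{"slide": [0,0,0],"spin": 0.1},{"slide": [0,0,0],"spin": 0},{"slide": [0,0,0],"spin": 0}])

```text
t: 6.07
eef_pos: [659.0, 196.7, 42.0]
tcp_rot: [-3.141, -0.0, 0.159]
ft_force: [-0.8, 0.8, 3.8]
opening: 0.145
grip_force: 30.0
```

```bash
python3 go.py 659 196.7 41
```

```text
pos [659.  196.7  42. ] yaw 9.13 t 6.0667 F [-0.8  0.8  3.8] M [-0.02  0.32 -0.09] op 13.8 grip 30.0
tool mm [0. 0. 1.] units [0.     0.0001 0.0025]
```

Emit:
carry_out(hand=0.45, moves=[{"slide": [0,0,0],"spin": 0},{"slide": [0,0,0],"spin": 0},{"slide": [0,0,0],"spin": 0},{"slide": [0,0,0],"spin": 0},{"slide": [0,0,0],"spin": 0},{"slide": [0,0,-0.03],"spin": 0},{"slide": [0,0,-0.08],"spin": 0},{"slide": [0,0,-0.09],"spin": 0},{"slide": [0,0,-0.09],"spin": 0},{"slide": [0,0,-0.09],"spin": 0},{"slide": [0,0,0],"spin": 0}])

```text
t: 6.98
eef_pos: [661.3, 197.2, 202.7]
tcp_rot: [-3.141, -0.012, 0.157]
ft_force: [1.7, -0.4, 0.6]
opening: 0.548
grip_force: 0.0
```

```bash
python3 go.py 480 330 200
```

```text
pos [661.3 197.2 202.7] yaw 8.99 t 6.9833 F [ 1.7 -0.4  0.6] M [0.01 0.15 0.03] op 52.0 grip 0.0
tool mm [-158.3 -159.5    2.7] units [-0.3957 -0.3987  0.0068]
```

Emit:
carry_out(moves=[{"slide": [-0.053,-0.081,0],"spin": 0},{"slide": [-0.053,-0.081,0],"spin": 0},{"slide": [-0.053,-0.081,0],"spin": 0},{"slide": [-0.053,-0.081,0],"spin": 0},{"slide": [-0.053,-0.081,0],"spin": 0},{"slide": [-0.053,-0.081,0],"spin": 0},{"slide": [-0.053,-0.081,0],"spin": 0},{"slide": [0,0,0],"spin": 0}])

```text
t: 7.65
eef_pos: [472.7, 401.5, 194.8]
tcp_rot: [-3.14, 0.0, 0.161]
ft_force: [0.9, -0.6, 0.4]
opening: 0.553
grip_force: 0.0
```

```bash
python3 go.py 480 400 200
python3 - <<'E'
from h import *
import pickle
np.set_printoptions(linewidth=220)
c=read_camera("top"); pickle.dump(c,open("top2.pkl","wb"))
print(c["color"].mean(2).astype(int)[85:114,196:214])
cv2.imwrite("pics/t2.png",cv2.resize(c["color"][80:180,140:273,::-1],None,fx=6,fy=6,interpolation=cv2.INTER_CUBIC))
E
```

```text
pos [472.7 401.5 194.8] yaw 9.24 t 7.65 F [ 0.9 -0.6  0.4] M [-0.05  0.12  0.  ] op 52.6 grip 0.0
tool mm [ 7.   2.7 -5.2] units [ 0.0174  0.0067 -0.013 ]
[[154 156 155 154 154 153 157 154 153 152 154 159 154 156 158 157 154 153]
 [161 155 158 160 156 155 153 148 149 146 153 154 154 155 152 155 152 149]
 [121 135 143 155 151 146 139 153 157 148 142 123 134 128 131 128 115 119]
 [127 174 216 215 209 190 183 255 255 255 249  80 116 111 131 179 186 218]
 [ 75 185 213 189 112  55  78 255 255 255 255  44  67  71  67  75  78  89]
 [ 68 160 114  57  59  57  95 255 255 255 255  45  72  77  73  74  75  72]
 [ 84  86  64  70  68  72 182 255 255 255 255  59  70  78  80  80  80  80]
 [ 42  71  72  78  64 136 255 255 255 255 255  90  67  83  80  78  82  80]
 [ 48  71  77  78  63  97 234 255 255 255 227 104  71  80  80  82  79  77]
 [ 49  71  75  74  64 180 255 212 239 255 255  52  73  83  84  84  81  80]
 [ 45  76  74  78  54 255 255 250 233 255 255  77  62  74  78  86  87  87]
 [ 48  79  79  76  47 255 255 255 197 255 255 157  51  54  66  79  82  87]
 [ 51  72  79  77  50 254 255 255 169 255 255
[... 530 characters left out ...]
255  65  96  97  98 104]
 [ 46  68  98  90  89  79 131 255 255 255 255 255 255  81  95 101 100 110]
 [ 51  67  85  95  92  88  90 255 255 255 255 255 255  91 100 104 104 108]
 [ 65  73  75  99  98  93  67 255 255 255 255 255 255  93  86 109 106 112]
 [ 60  72  72  98  97  97  82 253 255 252 255 255 255  84  80 113 108 113]
 [ 64  71  67  86 102  94  90 110 165 175 116 111 117 101  89 115 119  95]
 [ 62  89  73  68  93 106 100  96 116 133 125 135 135 116  95 119 106  62]
 [ 66  88  91  74  56  90 104 113 105 117 126 122 121  90  89 102  59  52]
 [ 66  80  92  86  67  53  81  98  92  85  78  72  59  43  48  63  60  78]
 [ 73  90  91  94  92  79  41  42  60  53  24  26  32  44  52  85 101  99]]
```

View pics/t2.png

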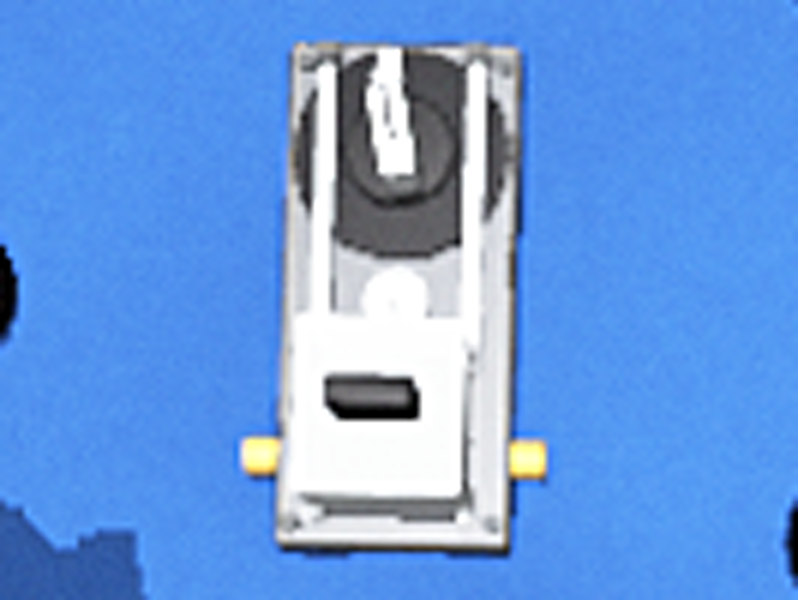

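```bash
cat > bar.py <<'E'
from h import *
def bar(c,r0=96,r1=108):
    g=c["color"].mean(2); L=[];R=[]
    for y in range(r0,r1):
        v=g[y,199:211]; w=np.where(v>165)[0]; i,j=w[0],w[-1]
        a=199+i-(v[i]-165)/(v[i]-v[i-1]); b=199+j+(v[j]-165)/(v[j]-v[j+1])
        L.append(onz(c,a,y,69)[:2]); R.append(onz(c,b,y,69)[:2])
    out=[]
    for q in(L,R):
        q=np.array(q); k=np.polyfit(q[:,0],q[:,1],1); out.append((np.degrees(np.arctan(k[0])),np.polyval(k,660)))
        print(out[-1],"res",np.std(np.polyval(k,q[:,0])-q[:,1]).round(2))
    ya=(out[0][1]+out[1][1])/2; print("angle",(out[0][0]+out[1][0])/2,"axis y at 660",ya)
    return ya
E
python3 - <<'E'
from bar import *
import pickle
c=pickle.load(open("top2.pkl","rb")); ya=bar(c)
o=pickle.load(open("top.pkl","rb"))
for u,v in((204.5,90.4),(204.6,90.5)):
    m=onz(o,u,v,30); print("mark",m.round(1)); print([(yy,np.degrees(np.arctan2(m[1]-yy,m[0]-660.3)).round(1)) for yy in(ya,195.3)])
# disc: left/right boundary of dark disc at z~27 rows through axis; inner knob skirt
g=c["color"].mean(2)
np.set_printoptions(linewidth=250); print(g[98:112,186:230].astype(int)[::3])
# base edges again
E
```

```text
(np.float64(9.87805410534493), np.float64(204.03443345042217)) res 0.37
(np.float64(8.269302905794804), np.float64(188.10070972677994)) res 0.44
angle 9.073678505569866 axis y at 660 196.06757158860106
mark [698.5 200.6  30. ]
[(np.float64(196.06757158860106), np.float64(6.8)), (195.3, np.float64(7.9))]
mark [698.2 200.3  30. ]
[(np.float64(196.06757158860106), np.float64(6.4)), (195.3, np.float64(7.6))]
[[154 149 143 205 123  69 138 255 255 255  54  73  80  69  42 183 255 255 164 255 255 255  71  83  88  84  72  74  81  82  66 188 255 255 255  57  64 140 219 203 118 126 157 153]
 [153 153 149 163  61  55 145 255 255 255  53  74  74  82  85  57 255 255 251 230 255 255 104  89  95  92  97 102  76  62  72 163 255 255 255  61  80  82 178 193 116 130 158 151]
 [154 163 142 102  73  63 168 255 255 255  42  64  90  88  91  74 186 255 255 255 255 255 255  65  96  97  98 104 103  82  53 166 255 255 250  61  84  87 112 141  94 122 160 154]
 [148 166 146  70  76  62 202 255 255 255  65  73  75  99  98  93  67 255 255 255 255 255 255  93  86 109 106 112  82  56  63 209 255 255 239  70  83  89 131 133  88 130 156 155]
 [148 167 179 138  75  64 205 255 255 198  62  89  73  68  93 106 100  96 116 133 125 135 135 116  95 119 106  62  67  98  71 244 255 255 239  70  87  60 188 177  68 131 159 154]]
```

```bash
python3 go.py 659 196.7 100
```

```text
pos [474.7 399.8 194.8] yaw 9.23 t 7.7 F [-0.3 -0.   0.2] M [-0.07  0.17  0.03] op 52.3 grip 0.0
tool mm [149.3 230.1  94.8] units [0.3733 0.5752 0.2369]
```

Emit:
carry_out(moves=[{"slide": [0.0533,0.0822,0],"spin": 0},{"slide": [0.0533,0.0822,0],"spin": 0},{"slide": [0.0533,0.0822,0],"spin": 0},{"slide": [0.0533,0.0822,0],"spin": 0},{"slide": [0.0533,0.0822,0],"spin": 0},{"slide": [0.0533,0.0822,0],"spin": 0},{"slide": [0.0533,0.0822,0],"spin": 0},{"slide": [0,0,0.08],"spin": 0},{"slide": [0,0,0.08],"spin": 0},{"slide": [0,0,0.076],"spin": 0},{"slide": [0,0,0],"spin": 0},{"slide": [0,0,0],"spin": 0}])

```text
t: 8.7
eef_pos: [660.3, 192.5, 99.1]
tcp_rot: [3.141, 0.002, 0.156]
ft_force: [1.2, 0.3, 0.8]
opening: 0.552
grip_force: 0.0
```

```bash
python3 go.py 659 196.7 42
```

```text
pos [660.3 192.5  99.1] yaw 8.93 t 8.7 F [1.2 0.3 0.8] M [-0.03  0.18  0.01] op 52.4 grip 0.0
tool mm [-0.6 -4.3 57.1] units [-0.0015 -0.0109  0.1427]
```

Emit:
carry_out(moves=[{"slide": [-0.0015,-0.0109,0],"spin": 0},{"slide": [0,0,0.05],"spin": 0},{"slide": [0,0,0.05],"spin": 0},{"slide": [0,0,0.041],"spin": 0},{"slide": [0,0,0],"spin": 0},{"slide": [0,0,0],"spin": 0}])

```text
t: 9.2
eef_pos: [659.7, 198.1, 44.8]
tcp_rot: [-3.141, -0.002, 0.157]
ft_force: [0.1, -0.0, 0.4]
opening: 0.551
grip_force: 0.0
```

Emit:
carry_out(hand=1, moves=[{"slide": [0,0,0],"spin": 0},{"slide": [0,0,0],"spin": 0},{"slide": [0,0,0],"spin": 0},{"slide": [0,0,0],"spin": 0},{"slide": [0,0,0],"spin": 0},{"slide": [0,0,0],"spin": 0},{"slide": [0,0,0],"spin": 0},{"slide": [0,0,0],"spin": 0}])

```text
t: 9.87
eef_pos: [659.2, 196.9, 43.3]
tcp_rot: [3.141, -0.0, 0.157]
ft_force: [-1.0, -4.7, 3.1]
opening: 0.143
grip_force: 30.0
```

```bash
python3 go.py 659 196.7 42
```

```text
pos [659.2 196.9  43.3] yaw 8.99 t 9.8667 F [-1.  -4.7  3.1] M [-0.91  0.17  0.05] op 13.6 grip 30.0
tool mm [-0.3  0.2  1.3] units [-0.0006  0.0005  0.0032]
```

Emit:
carry_out(moves=[{"slide": [0,0.0027,0],"spin": 0},{"slide": [0,0,0],"spin": 0.037},{"slide": [0,0,0],"spin": 0.037},{"slide": [0,0,0],"spin": 0},{"slide": [0,0,0],"spin": 0},{"slide": [0,0,0],"spin": 0}])

```text
t: 10.37
eef_pos: [659.2, 196.8, 43.3]
tcp_rot: [-3.141, -0.0, 0.118]
ft_force: [-2.1, 2.3, 5.4]
opening: 0.147
grip_force: 30.0
```

```bash
python3 go.py 659 196.7 42
```

```text
pos [659.2 196.8  43.3] yaw 6.76 t 10.3667 F [-2.1  2.3  5.4] M [ 0.35  0.46 -0.08] op 13.9 grip 30.0
tool mm [-0.3  0.1  1.3] units [-0.0006  0.0002  0.0032]
```

Emit:
carry_out(hand=0.45, moves=[{"slide": [0,0,0],"spin": 0},{"slide": [0,0,0],"spin": 0},{"slide": [0,0,0],"spin": 0},{"slide": [0,0,0],"spin": 0},{"slide": [0,0,0],"spin": 0},{"slide": [0,0,-0.03],"spin": 0},{"slide": [0,0,-0.08],"spin": 0},{"slide": [0,0,-0.09],"spin": 0},{"slide": [0,0,-0.09],"spin": 0},{"slide": [0,0,-0.09],"spin": 0},{"slide": [0,0,0],"spin": 0}])

```text
t: 11.28
eef_pos: [661.6, 197.2, 203.9]
tcp_rot: [-3.141, -0.012, 0.118]
ft_force: [-0.1, 0.0, 0.9]
opening: 0.553
grip_force: 0.0
```

Emit:
carry_out(moves=[{"slide": [-0.053,-0.081,0],"spin": 0},{"slide": [-0.053,-0.081,0],"spin": 0},{"slide": [-0.053,-0.081,0],"spin": 0},{"slide": [-0.053,-0.081,0],"spin": 0},{"slide": [-0.053,-0.081,0],"spin": 0},{"slide": [-0.053,-0.081,0],"spin": 0},{"slide": [-0.053,-0.081,0],"spin": 0},{"slide": [0,0,0],"spin": 0}])

```text
t: 11.95
eef_pos: [481.0, 408.6, 196.0]
tcp_rot: [-3.14, -0.0, 0.122]
ft_force: [-0.6, -0.4, -0.6]
opening: 0.548
grip_force: 0.0
```

```bash
python3 go.py 540 200.5 200
python3 - <<'E'
from bar import *
import pickle
c=read_camera("top"); pickle.dump(c,open("top3.pkl","wb"))
bar(c)
a=c["color"][82:132,180:232,::-1]; s=read_camera("side")["color"][125:165,275:327,::-1]
f=lambda x:cv2.resize(x,None,fx=7,fy=7,interpolation=cv2.INTER_CUBIC)
o=np.zeros((350,728,3),np.uint8); o[:,:364]=f(a); o[:280,364:]=f(s); cv2.imwrite("pics/t3.png",o)
E
```

```text
pos [481.  408.6 196. ] yaw 7.02 t 11.95 F [-0.6 -0.4 -0.6] M [-0.07  0.16 -0.08] op 52.1 grip 0.0
tool mm [ 33.1 213.8  -4. ] units [ 0.0829  0.5344 -0.01  ]
(np.float64(7.027832050246934), np.float64(203.9639000265458)) res 0.5
(np.float64(6.608020389044831), np.float64(188.13551961440754)) res 0.47
angle 6.817926219645882 axis y at 660 196.04970982047666
```

View pics/t3.png

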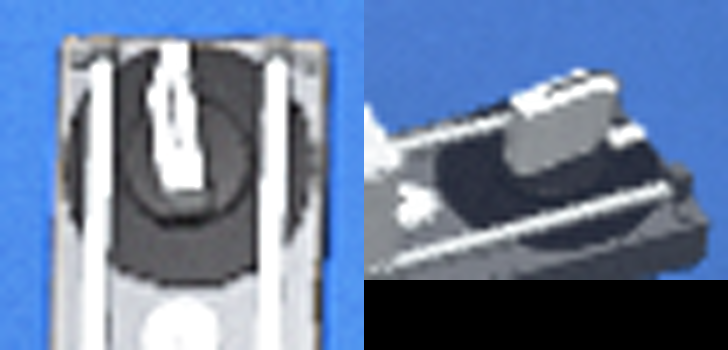

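The top crop shows the bar's nose at (172,85) lined up with the mark at (175,55). The measured bar angle is 6.8° against an estimated mark direction of about 6.7°. Now the cover.

Emit:
carry_out(moves=[{"slide": [0,0,0],"spin": -0.2256},{"slide": [0,0,0],"spin": -0.2256},{"slide": [0,0,0],"spin": -0.2256},{"slide": [0,0,0],"spin": -0.2256},{"slide": [0,0,0],"spin": -0.2256},{"slide": [0,0,0],"spin": -0.2256},{"slide": [0,0,0],"spin": -0.2256},{"slide": [0,0,0],"spin": -0.2256},{"slide": [0,0,0],"spin": -0.2256},{"slide": [0,0,0],"spin": -0.2256},{"slide": [0,0,0],"spin": -0.2256},{"slide": [0,0,0],"spin": -0.2256}])

```text
t: 13.05
eef_pos: [486.3, 403.1, 195.4]
tcp_rot: [3.141, -0.0, 1.54]
ft_force: [-0.2, -0.3, 0.1]
opening: 0.552
grip_force: 0.0
```

```bash
python3 go.py 539.5 200.5 195
```

```text
pos [486.3 403.1 195.4] yaw 88.21 t 13.05 F [-0.2 -0.3  0.1] M [-0.08  0.08 -0.02] op 52.4 grip 0.0
tool mm [-200.9   59.5    0.4] units [-0.5021  0.1488  0.001 ]
```

Emit:
carry_out(moves=[{"slide": [-0.0837,0.0248,0],"spin": 0},{"slide": [-0.0837,0.0248,0],"spin": 0},{"slide": [-0.0837,0.0248,0],"spin": 0},{"slide": [-0.0837,0.0248,0],"spin": 0},{"slide": [-0.0837,0.0248,0],"spin": 0},{"slide": [-0.0837,0.0248,0],"spin": 0},{"slide": [0,0,0],"spin": 0},{"slide": [0,0,0],"spin": 0},{"slide": [0,0,0],"spin": 0}])

```text
t: 13.8
eef_pos: [537.9, 200.8, 195.3]
tcp_rot: [3.141, -0.0, 1.534]
ft_force: [0.7, -0.0, 0.2]
opening: 0.551
grip_force: 0.0
```

```bash
python3 go.py 539.5 200.5 89.5
```

```text
pos [537.9 200.8 195.3] yaw 87.87 t 13.8 F [ 0.7 -0.   0.2] M [-0.08  0.06  0.01] op 52.3 grip 0.0
tool mm [ -0.3   1.6 105.8] units [-0.0007  0.0039  0.2645]
```

Emit:
carry_out(moves=[{"slide": [0,0.004,0.07],"spin": 0},{"slide": [0,0,0.07],"spin": 0},{"slide": [0,0,0.06],"spin": 0},{"slide": [0,0,0.04],"spin": 0},{"slide": [0,0,0.023],"spin": 0},{"slide": [0,0,0],"spin": 0},{"slide": [0,0,0],"spin": 0}])

```text
t: 14.38
eef_pos: [539.2, 202.1, 90.2]
tcp_rot: [3.142, -0.0, 1.536]
ft_force: [-0.3, -0.3, 0.1]
opening: 0.549
grip_force: 0.0
```

Emit:
carry_out(hand=1, moves=[{"slide": [0,0,0],"spin": 0},{"slide": [0,0,0],"spin": 0},{"slide": [0,0,0],"spin": 0},{"slide": [0,0,0],"spin": 0},{"slide": [0,0,0],"spin": 0},{"slide": [0,0,0],"spin": 0},{"slide": [0,0,0],"spin": 0},{"slide": [0,0,0],"spin": 0}])

```text
t: 15.05
eef_pos: [539.2, 201.5, 90.0]
tcp_rot: [3.141, -0.0, 1.536]
ft_force: [-0.2, 0.1, 3.1]
opening: 0.144
grip_force: 30.0
```

```bash
python3 go.py 659.1 196.8 90
```

```text
pos [539.2 201.5  90. ] yaw 88.0 t 15.05 F [-0.2  0.1  3.1] M [-0.1   0.01  0.18] op 13.7 grip 30.0
tool mm [ -0.5 120.    0. ] units [-1.200e-03  2.999e-01  1.000e-04]
```

Emit:
carry_out(moves=[{"slide": [0,0.02,0],"spin": 0},{"slide": [0,0.03,0],"spin": 0},{"slide": [0,0.03,0],"spin": 0},{"slide": [0,0.03,0],"spin": 0},{"slide": [0,0.03,0],"spin": 0},{"slide": [0,0.03,0],"spin": 0},{"slide": [0,0.03,0],"spin": 0},{"slide": [0,0.03,0],"spin": 0},{"slide": [0,0.03,0],"spin": 0},{"slide": [0,0.02,0],"spin": 0},{"slide": [0,0.01,0],"spin": 0},{"slide": [0,0,0],"spin": 0}])

```text
t: 16.05
eef_pos: [656.2, 197.7, 90.0]
tcp_rot: [3.14, -0.001, 1.535]
ft_force: [2.3, 2.9, 3.7]
opening: 0.143
grip_force: 30.0
```

```bash
python3 go.py 659.1 196.8 90
```

```text
pos [656.2 197.7  90. ] yaw 87.97 t 16.05 F [2.3 2.9 3.7] M [ 0.56 -0.11  0.27] op 13.6 grip 30.0
tool mm [-0.8  2.9  0. ] units [-0.002   0.0073  0.    ]
```

Emit:
carry_out(moves=[{"slide": [-0.001,0.006,0],"spin": 0},{"slide": [0,0.005,0],"spin": 0},{"slide": [0,0,0],"spin": 0},{"slide": [0,0,0],"spin": 0},{"slide": [0,0,0],"spin": 0}])

```text
t: 16.47
eef_pos: [659.2, 197.6, 90.0]
tcp_rot: [3.141, -0.001, 1.536]
ft_force: [-0.7, 6.0, 2.7]
opening: 0.147
grip_force: 30.0
```

```bash
python3 go.py 659.1 196.8 90
```

```text
pos [659.2 197.6  90. ] yaw 87.99 t 16.4667 F [-0.7  6.   2.7] M [0.95 0.2  0.23] op 13.9 grip 30.0
tool mm [-0.8 -0.1  0. ] units [-0.0019 -0.0002  0.0001]
```

Emit:
carry_out(moves=[{"slide": [0.003,0.005,0],"spin": 0},{"slide": [0,0.003,0],"spin": 0},{"slide": [0,0,0],"spin": 0},{"slide": [0,0,0],"spin": 0},{"slide": [0,0,0],"spin": 0}])

```text
t: 16.88
eef_pos: [659.4, 197.7, 89.9]
tcp_rot: [-3.135, 0.001, 1.536]
ft_force: [-17.9, -0.0, 13.2]
opening: 0.147
grip_force: 30.0
```

```bash
python3 go.py 659.1 196.8 90
```

```text
pos [659.4 197.7  89.9] yaw 88.0 t 16.8833 F [-17.9  -0.   13.2] M [-0.08  2.75  0.14] op 14.0 grip 30.0
tool mm [-0.9 -0.2 -0.1] units [-0.0023 -0.0006 -0.0002]
```

It's hard against the stop: 18 N and no further travel. I'll release and withdraw.

Emit:
carry_out(hand=0.45, moves=[{"slide": [0,0,0],"spin": 0},{"slide": [0,0,0],"spin": 0},{"slide": [0,0,0],"spin": 0},{"slide": [0,0,0],"spin": 0},{"slide": [0,0,0],"spin": 0},{"slide": [0,0,-0.03],"spin": 0},{"slide": [0,0,-0.08],"spin": 0},{"slide": [0,0,-0.09],"spin": 0},{"slide": [0,0,-0.08],"spin": 0},{"slide": [0,0,0],"spin": 0}])

```text
t: 17.72
eef_pos: [664.9, 198.4, 209.9]
tcp_rot: [3.131, -0.003, 1.535]
ft_force: [0.9, 0.4, 0.4]
opening: 0.55
grip_force: 0.0
```

Emit:
carry_out(moves=[{"slide": [0.08,-0.05,0],"spin": 0},{"slide": [0.08,-0.05,0],"spin": 0},{"slide": [0.08,-0.05,0],"spin": 0},{"slide": [0.08,-0.05,0],"spin": 0},{"slide": [0.08,-0.05,0],"spin": 0},{"slide": [0.08,-0.05,0],"spin": 0},{"slide": [0.08,-0.05,0],"spin": 0},{"slide": [0,0,0],"spin": 0},{"slide": [0,0,0],"spin": 0}])

```text
t: 18.47
eef_pos: [529.5, 428.4, 202.4]
tcp_rot: [3.141, -0.0, 1.539]
ft_force: [-0.4, -0.2, 0.2]
opening: 0.548
grip_force: 0.0
```

```bash
python3 go.py 659 196.8 200
python3 - <<'E'
from h import *
a=read_camera("top")["color"][80:180,175:240,::-1]; s=read_camera("side")["color"][115:185,235:330,::-1]
o=np.zeros((600,780,3),np.uint8); o[:,:390]=cv2.resize(a,None,fx=6,fy=6); o[:280,390:770]=cv2.resize(s,None,fx=4,fy=4); cv2.imwrite("pics/t4.png",o)
E
```

```text
pos [529.5 428.4 202.4] yaw 88.16 t 18.4667 F [-0.4 -0.2  0.2] M [-0.04  0.03  0.01] op 52.1 grip 0.0
tool mm [-227.3  136.9    2.4] units [-0.5682  0.3423  0.006 ]
```

View pics/t4.png

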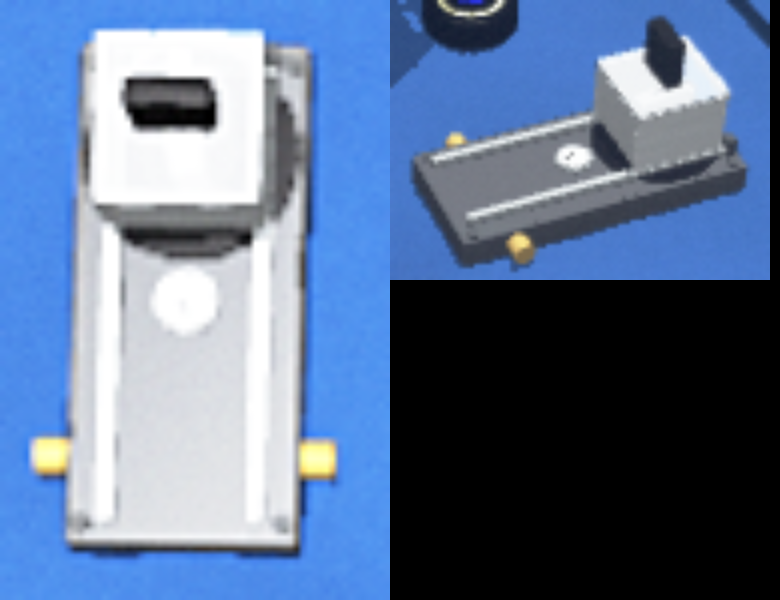

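The cover, with its fin at (170,103) in the top crop, sits home over the knob against the end stops, and the arm is clear of it. Handing in.

```bash
python3 -c "from cell import job_done; print(job_done())"
```

```text
the job is handed in; nothing more can be done
None
```

The job is handed in at about 18.5 s: the knob's pointer measured 6.8° against about 6.7° (±1°) for the mark, the lock cover is home against its stop and let go, and the shut and purple regulators were left alone.

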